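# Shut the two-leaf sample case

### The job

The sample case on the lab bench has been left open. Shut it: swing the rebated leaf (the one without a handle) fully down first, and only then the flanged leaf (the one with the bar handle), so that its lip laps over the other's thin edge and both leaves lie flat. Leave the things standing around the case where they are.

Things in the scene. Friction and masses are not known exactly. Their poses are not given: they have to be found in the camera images.
- case: White open-topped steel case fixed to the bench, 200 (x) by 260 (y) by 90 mm high; the samples in it stay below its rim. Two aluminium leaves hinge on its rims. Origin: centre of its underside, on the bench. x runs along the two hinge lines, y from the flanged leaf's hinge to the rebated leaf's hinge, z up. It stands ahead of the robot, turned up to 0.45 rad.
- rebated_leaf (a joint): Opening angle of the rebated leaf (no handle), rad: 0 = shut, level on the rim (a stop), pi/2 = upright, 1.9 = end stop, leaning outwards. The hinge is stiff (0.5 N m friction): the leaf (about 0.35 kg) stays at any angle it is left at; pushing it near its free edge takes 1 to 9 N. The two leaves collide with each other.
- flanged_leaf (a joint): Opening angle of the flanged leaf (bar handle), rad; same meaning, stops and stiff hinge; about 0.38 kg. Shut last, its lip covers the rebated leaf's tongue by 23 mm; if it is shut first, the tongue lands on the lip and the rebated leaf stays about 0.12 rad up.
- rebated_hinge (a point): Middle of the rebated leaf's hinge line, 90 mm above the bench, 130 mm to +y of the case's middle. Axes turn with the leaf: x along the hinge, -y to the free edge, z out of the outer face (up when shut). Leaf: 196 mm along x; underside z = 0; 14 mm thick out to 110 mm from the hinge, then a tongue 6 mm thick (lower half, z 0 to 6) out to 136 mm.
- flanged_hinge (a point): Middle of the flanged leaf's hinge line, 90 mm above the bench, 130 mm to -y of the case's middle. Axes turn with the leaf: x along the hinge, +y to the free edge, z out of the outer face (up when shut). Leaf: 196 mm along x; z 0 to 14 mm out to 122 mm from the hinge, then a lip (z 8 to 14) out to 147 mm. Handle: 8 mm rod, 98 mm along x, 70 mm from the hinge, 26 mm high.
- rebated_push (a point): Point on the rebated leaf's outer face, 105 mm from the hinge line, at mid length: a good place to push. Axes as the leaf's.
- flanged_push (a point): Point on the flanged leaf's outer face, 105 mm from the hinge line (between handle and lip edge), at mid length: a good place to push. Axes as the leaf's.
- jar: White plastic jar with a blue cap, 72 mm across, 100 mm high, loose, beyond the case. Origin: centre of its underside. Not to be disturbed.
- sieve: Round brass test sieve, open at the top, 106 mm across, 45 mm high, loose, beyond the case. Origin: centre of its underside. Not to be disturbed.

How it is judged:
By the outcome, as a careful person would: the job done as asked, in the order asked, and still so for the second after the job is handed in, with the robot touching nothing.
It also fails if it takes over 45 s, if anything falls off the work surface, if the arm or the gripper's body presses on something with over 40 N, if the wrist force passes 120 N, or if a joint passes its speed limit or range.

### The arm

A 6-joint arm with a two-finger parallel gripper is mounted at the origin on the work surface. World frame = base frame: x ahead of the robot, y to its left, z up, the work surface at z = 0. Lengths are in m, angles in rad, forces in N, time in s.
With the tool pointing down it reaches from about 0.325 to 0.75 m from the base axis. Payload 7.6 kg.
Tool frame: the origin (TCP) lies midway between the tips of the shut fingers; the grasp point (between the pads) lies grip_depth behind it (grip_depth is the distance from the TCP to the grasp point, in m); z points along the fingers, y is the line along which they close (so a half turn about z gives the same grasp; the last joint's range is limited). The gripper opens to 85 mm and grips with 20 to 120 N. Pads are 22 mm wide; open, the fingers measure 114 mm over their backs; the gripper's body (76 mm by 85 mm) begins 54 mm behind the grasp point. The pads swing forward as they close: fully open they stand 13 mm farther back than shut.
Start: joints at [1.091, 0.052, 1.401, -0, 1.689, -0.07], TCP at [0.209, 0.482, 0.231] pointing down, gripper open.
Joint ranges: [-2.9, 2.9], [-0.91, 2.17], [0.12, 2.37], [-1.06, 4.2], [0.26, 2.73], [-2.93, 2.93]. Speed limits (rad/s): [2.57, 2.57, 3.01, 3.14, 3.14, 3.14].

### API

Orientations are given as [roll, pitch, yaw] about the fixed x, y, z axes, in that order (R = Rz(yaw) Ry(pitch) Rx(roll)).
In Python, from plant import * gives the robot as it stands. The module is installed in compiled form; this text tells all that it offers.
- The arm moves only by the tool step_arm, never from a script. Its argument "moves" is a list of rows, each a list of 7 numbers: the turn, a rotation vector about the tool's x, y, z in degrees, then the shift along the tool's x, y, z in m, then the finger opening in m, from 0 to 0.0854. In form: [[wx, wy, wz, tx, ty, tz, gripper], ...]. A call has 1 to 20 rows; each row shifts and turns the commanded pose from where the row before left it, along the tool's axes as they then stand; what a row does not reach is not made up. A row lasts 1/8 s, in which the tool goes at most 62.5 mm and 10.7 degrees, less where a joint would pass 70% of its speed; a pose out of reach is approached as far as the arm can. A call is refused whole if a number of a shift passes 0.0625 or a number of a turn 10.7, either way. A call with a gripper value outside its range is refused whole. The fingers move at their own pace and stop on an object; the grip force is fixed at half the most. Time passes only in rows, so rows that do not move let the fingers close. It gives the time, the measured TCP pose, the force, the opening and the grip force at its end, in the units of the state.
- state(): the state, without advancing time (a new reading comes with each control period).
- get_image(name): name is "side" or "top"; returns the picture (480x640x3 uint8, red, green, blue); there is no depth.
- camera_info(name): a dict with "fx", "fy", "cx", "cy" (pixels), "k1" (the pictures are not rectified: a ray, as slopes to the right and down, at radius r is drawn at 1 + k1 r^2 times it, then the intrinsics apply), "cam_to_world" (4x4, takes a point from camera to world coordinates). Camera axes: x right, y down, z forward; pixel columns grow to the right and rows downward; lengths in m; the calibration is good to about 2 mm. A picture is of the moment at which its call begins. camera_info takes no time and is no camera call.
- finish_job(): hands the job in; it is judged then, once.
The state is a dict: "time_s": time; "q": joint angles; "joint_vel": joint speeds; "joint_efforts": joint torques, N m; "tcp_pos": TCP position; "ee_rot": TCP orientation; "force": force on the tool from outside, world axes, zero at the start; "torque": the same for the moment, N m; "grip_width": opening from 0.0 (shut) to 1.0 (fully open); "gripper_force": force on a finger pad.
Only numpy, scipy, OpenCV 4.12 (cv2) and the standard library are available. Lean on these libraries where they do the work, as an engineer would, in place of code of your own. Each camera call takes 0.05 s, during which the arm holds its last target. There are 200 camera calls.

## Working session

There is one attempt and no reset: what is moved stays moved. The work goes in short steps, Python scripts to look and compute and a tool call to move; the robot and the scene stay as the last step left them, time stands still between calls to the robot, and variables do not carry over. Pictures are saved under pics/ and viewed, at most 10 in all, crops included, and the job is handed in when it is done.

Besides the shell and the picture viewer there is one more tool, called after "Call:" as a command line: name --pt "numbers of a row" for each row, then --argument value for the rest. step_arm: Moves the arm, as the interface text tells. Its arguments: {"type":"object","properties":{"moves":{"type":"array","items":{"type":"array","items":{"type":"number"}}}},"required":["moves"]}

```bash
mkdir -p pics
python3 - <<'E'
from plant import *
import cv2
for n in("top","side"):
    cv2.imwrite(f"pics/{n}0.png",get_image(n)[:,:,::-1]); print(n,camera_info(n))
s=state();print(s['time_s'],s['tcp_pos'],s['ee_rot'])
E
```

```text
top {'fx': 581.0570377347689, 'fy': 581.0570377347689, 'cx': 313.9454305366971, 'cy': 232.58309435421924, 'k1': -0.07245951224959493, 'cam_to_world': array([[-0.01719149, -0.99827569,  0.05612583,  0.57441561],
       [-0.99976829,  0.01643564, -0.01390109,  0.06255292],
       [ 0.01295466, -0.05635181, -0.99832693,  1.06636054],
       [ 0.        ,  0.        ,  0.        ,  1.        ]])}
side {'fx': 473.55686869449, 'fy': 473.55686869449, 'cx': 322.38483347278765, 'cy': 237.64439278720815, 'k1': -0.02595061965598947, 'cam_to_world': array([[ 0.71569562,  0.47673557, -0.51039492,  1.02903953],
       [ 0.69840993, -0.49044506,  0.52123623, -0.39045338],
       [-0.00182882, -0.72951137, -0.68396624,  0.6648572 ],
       [ 0.        ,  0.        ,  0.        ,  1.        ]])}
0.1 [0.20904197 0.48131395 0.23059194] [-3.14025666e+00 -7.03731578e-05  2.73178535e+00]
```

View pics/top0.png

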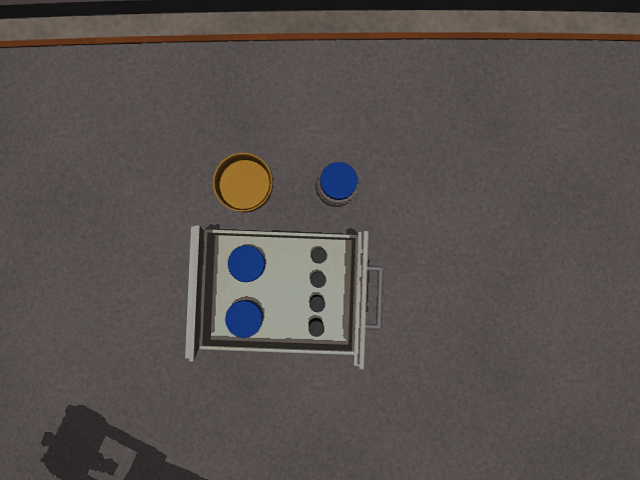

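View pics/side0.png

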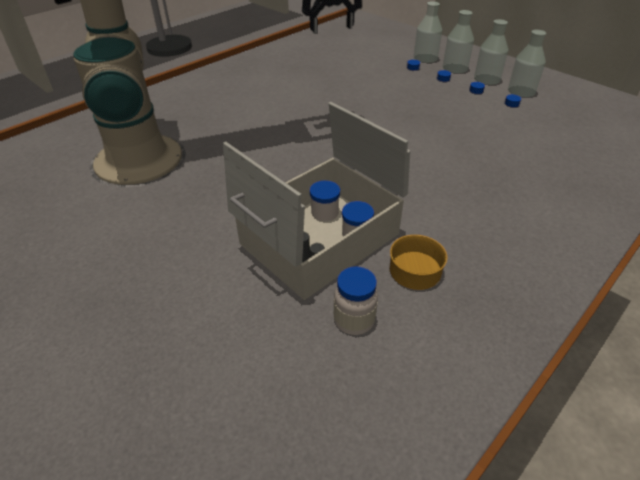

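Run:
```python
import cv2
a=cv2.imread("pics/top0.png")[215:380,175:395];cv2.imwrite("pics/t1.png",cv2.resize(a,None,fx=3.5,fy=3.5,interpolation=2))
a=cv2.imread("pics/side0.png")[100:300,215:425];cv2.imwrite("pics/s1.png",cv2.resize(a,None,fx=3,fy=3,interpolation=2))
```

```text
(no output)
```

View pics/t1.png

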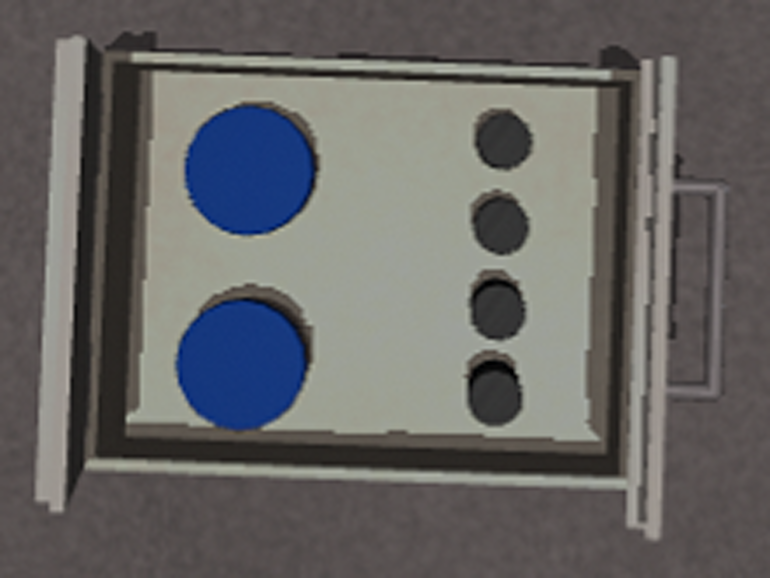

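View pics/s1.png

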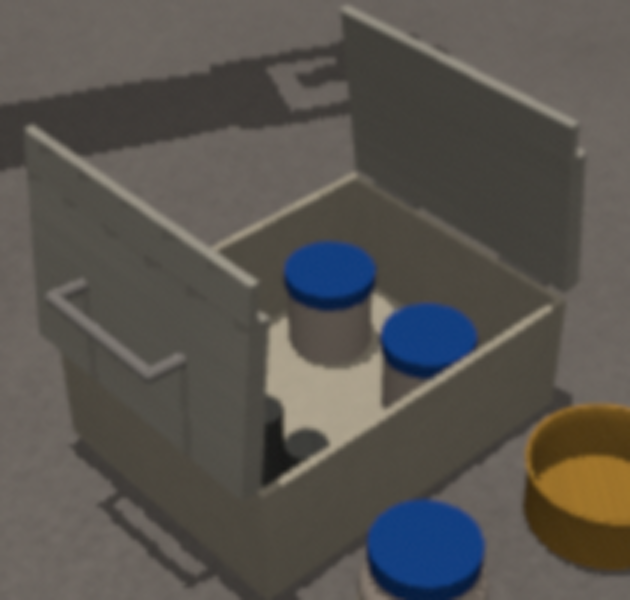

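```bash
cat > h.py <<'E'
import numpy as np
from plant import camera_info
from scipy.optimize import least_squares
C={n:camera_info(n) for n in("top","side")}
def proj(n,P):
    c=C[n];T=np.linalg.inv(c["cam_to_world"]);p=T[:3,:3]@P+T[:3,3];s=p[:2]/p[2];s=s*(1+c["k1"]*(s@s))
    return np.array([c["fx"]*s[0]+c["cx"],c["fy"]*s[1]+c["cy"]])
def world(p,P):
    x,y,a=p[:3];c,s=np.cos(a),np.sin(a);return np.array([x+c*P[0]-s*P[1],y+s*P[0]+c*P[1],P[2]])
def leaf(p,which,x,d,z):  # d from hinge, z out of outer face -> world
    t=p[3] if which=='R' else p[4]
    r=d*np.cos(t)-z*np.sin(t);h=d*np.sin(t)+z*np.cos(t)
    y=.13-r if which=='R' else -.13+r
    return world(p,np.array([x,y,.09+h]))
def back(n,u,v,z):
    f=lambda q:proj(n,np.array([q[0],q[1],z]))-[u,v]
    return least_squares(f,[.6,0]).x
E
python3 - <<'E'
from h import *
T=lambda u,v:(175+u/3.5,215+v/3.5)
S=lambda u,v:(215+u/3,100+v/3)
O=[("top",T(677,57),'F',.098,.147,.014),("top",T(661,539),'F',-.098,.147,.014),("top",T(662,57),'F',.098,.147,.008),("top",T(646,535),'F',-.098,.147,.008),
("top",T(84,38),'R',.098,.136,0),("top",T(63,511),'R',-.098,.136,0),("top",T(36,500),'R',-.098,.11,.014),("top",T(57,40),'R',.098,.11,.014),
("side",S(28,128),'F',-.098,.147,.014),("side",S(248,292),'F',.098,.147,.014),("side",S(345,8),'R',-.098,.136,.003),("side",S(574,128),'R',.098,.136,0),("side",S(583,155),'R',.098,.11,.014),
("side",S(268,598),'C',.1,-.13,0),("side",S(562,300),'C',.1,.13,.09),("side",S(552,405),'C',.1,.13,0)]
def f(p):
    r=[]
    for n,uv,w,x,d,z in O:
        P=world(p,np.array([x,d,z])) if w=='C' else leaf(p,w,x,d,z)
        r+=list(proj(n,P)-uv)
    for X,u,v in[(-.1,85,469),(-.1,625,490),(.1,130,52),(.1,612,70)]:
        b=back("top",*T(u,v),.09);a=p[2]; r.append((( b-p[:2])@[np.cos(a),np.sin(a)]-X)*500)
    return np.array(r)
s=least_squares(f,[.5,.06,0,1.6,1.6],loss='soft_l1');p=s.x;np.save("p",p)
print(p.round(4));print(f(p).round(1))
print("jar",back("top",339,181,.1),"sieve",back("top",243,182,.045))
for w in'RF':print(w,leaf(p,w,0,.105,.014).round(3),leaf(p,w,0,.147,.014).round(3),leaf(p,w,0,0,0).round(3))
E
```

```text
[ 0.5313  0.1097 -0.0542  1.4445  1.485 ]
[-0.2 -0.3 -0.2 -0.1 -0.1 -0.4 -0.2  0.9  0.3 -0.7  0.2  0.1 -0.5  0.1
 -0.5 -0.6 -2.5  0.3 -0.4 -1.4 -1.1 -0.3 -1.2 -0.2  0.5 -1.  -0.7  1.1
  1.2 -0.1 -0.5 -1.  -0.3 -0.5 -0.3 -0.3]
jar [0.71465251 0.00560803] sieve [0.72353878 0.17232076]
R [0.538 0.24  0.196] [0.538 0.235 0.238] [0.538 0.24  0.09 ]
F [ 0.524 -0.025  0.196] [ 0.524 -0.021  0.238] [ 0.524 -0.02   0.09 ]
```

Call:
step_arm --pt "0 0 -6.8 0 0 0 0" --pt "0 0 -6.8 0 0 0 0" --pt "0 0 -6.8 0 0 0 0" --pt "0 0 0 -0.04 -0.02 0 0" --pt "0 0 0 -0.04 -0.02 0 0" --pt "0 0 0 -0.04 -0.02 0 0" --pt "0 0 0 -0.04 -0.02 0 0" --pt "0 0 0 -0.04 -0.02 0 0"

```text
time_s: 1.1
tcp_pos: [0.4045, 0.37, 0.2309]
ee_rot: [-3.141, -0.001, 3.088]
force: [-0.0, -0.1, -0.2]
grip_width: -0.002
gripper_force: 0.0
```

```bash
cat >> h.py <<'E'
def where():
    from plant import state
    s=state();p=np.load("p.npy");a=p[2];d=s['tcp_pos'][:2]-p[:2]
    print("t",round(s['time_s'],2),"case xyz",np.round([np.cos(a)*d[0]+np.sin(a)*d[1],-np.sin(a)*d[0]+np.cos(a)*d[1],s['tcp_pos'][2]],4),"rpy",np.round(s['ee_rot'],3),"F",np.round(s['force'],1),"q",np.round(s['q'],2),s['grip_width'])
E
python3 -c "
from h import *;where()"
```

```text
t 1.1 case xyz [-0.1406  0.253   0.2309] rpy [-3.141e+00 -1.000e-03  3.088e+00] F [-0.  -0.1 -0.2] q [ 0.67  0.12  1.33  0.    1.69 -0.84] -0.0023128669731825027
```

Call:
step_arm --pt "0 0 0 -0.035 -0.016 0.01 0" --pt "0 0 0 -0.035 -0.016 0.01 0" --pt "0 0 0 -0.035 -0.016 0.01 0" --pt "0 0 0 -0.035 -0.015 0.01 0" --pt "0 0 0 0 -0.022 0 0" --pt "0 0 0 0 -0.022 0 0" --pt "0 0 0 0 -0.013 0.001 0" --pt "0 0 0 0 -0.012 0.002 0"

```text
time_s: 2.1
tcp_pos: [0.5361, 0.2319, 0.189]
ee_rot: [3.14, 0.001, 3.089]
force: [1.3, 4.9, -0.4]
grip_width: -0.002
gripper_force: 2.2
```

```bash
python3 -c "
from h import *;where()"
```

```text
t 2.1 case xyz [-0.0018  0.1222  0.189 ] rpy [3.140e+00 1.000e-03 3.089e+00] F [ 1.3  4.9 -0.4] q [ 0.34  0.23  1.29  0.    1.62 -1.17] -0.001765838810787584
```

Call:
step_arm --pt "0 0 0 0 -0.01 0.003 0" --pt "0 0 0 0 -0.01 0.004 0" --pt "0 0 0 0 -0.009 0.005 0" --pt "0 0 0 0 -0.009 0.005 0" --pt "0 0 0 0 -0.008 0.007 0" --pt "0 0 0 0 -0.007 0.007 0" --pt "0 0 0 0 -0.006 0.008 0" --pt "0 0 0 0 -0.006 0.008 0" --pt "0 0 0 0 -0.005 0.009 0" --pt "0 0 0 0 -0.004 0.009 0"

```text
time_s: 3.35
tcp_pos: [0.5326, 0.1566, 0.1234]
ee_rot: [-3.14, 0.001, 3.087]
force: [1.2, -0.0, 4.0]
grip_width: 0.004
gripper_force: 2.2
```

```bash
python3 -c "
from h import *;where()"
```

```text
t 3.35 case xyz [-0.0012  0.0469  0.1234] rpy [-3.140e+00  1.000e-03  3.087e+00] F [ 1.2 -0.   4. ] q [ 0.22  0.2   1.46 -0.    1.48 -1.3 ] 0.0036552999269012136
```

Call:
step_arm --pt "0 0 0 0 -0.002 0.007 0" --pt "0 0 0 0 -0.001 0.007 0" --pt "0 0 0 0 0 0.004 0" --pt "0 0 0 0 0 0.002 0"

```text
time_s: 3.85
tcp_pos: [0.5319, 0.1545, 0.1039]
ee_rot: [-3.141, -0.001, 3.088]
force: [-7.2, -5.7, 17.1]
grip_width: -0.001
gripper_force: 8.3
```

Call:
step_arm --pt "0 0 0 0 0 -0.02 0" --pt "0 0 0 0 0 -0.05 0" --pt "0 0 0 0 0 -0.055 0" --pt "0 0 0 0 0 -0.055 0" --pt "0 0 0 0 -0.047 0 0" --pt "0 0 0 0 -0.047 0 0" --pt "0 0 0 0 -0.047 0 0" --pt "0 0 0 0 -0.047 0 0" --pt "0 0 0 0 -0.047 0 0" --pt "0 0 0 0 0 0 0"

```text
time_s: 5.1
tcp_pos: [0.519, -0.0819, 0.2821]
ee_rot: [3.141, -0.002, 3.084]
force: [0.1, 0.0, 0.4]
grip_width: -0.008
gripper_force: 0.0
```

Run:
```python
from h import *;from plant import *;import cv2
where();cv2.imwrite("pics/side2.png",get_image("side")[:,:,::-1])
```

```text
t 5.1 case xyz [-0.0019 -0.192   0.2821] rpy [ 3.141e+00 -2.000e-03  3.084e+00] F [0.1 0.  0.4] q [-0.23  0.05  1.3   0.    1.79 -1.74] -0.007626295729598521
```

View pics/side2.png

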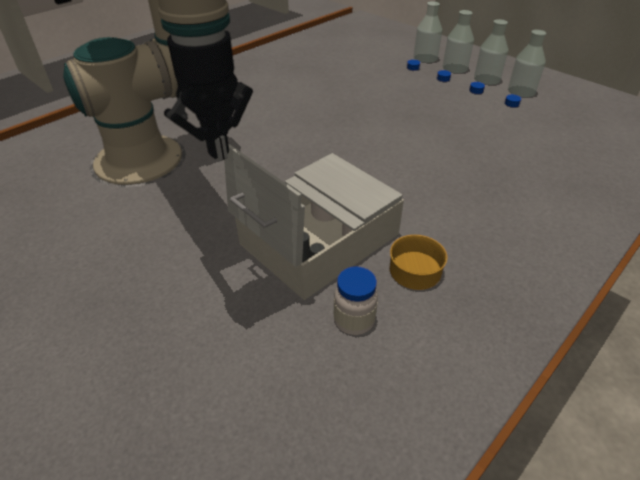

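The rebated leaf lies flat on the rim (around 345,188 px), its tongue visible near (325,210). The flanged leaf is still upright at (265,205), and the jar and sieve have not moved.

Call:
step_arm --pt "0 0 0 0 0 0.036 0" --pt "0 0 0 0 0 0.035 0" --pt "0 0 0 0 0.022 0 0" --pt "0 0 0 0 0.022 0 0" --pt "0 0 0 0 0.011 0.001 0" --pt "0 0 0 0 0.011 0.001 0" --pt "0 0 0 0 0.012 0.003 0" --pt "0 0 0 0 0.011 0.004 0" --pt "0 0 0 0 0.011 0.005 0" --pt "0 0 0 0 0.01 0.006 0"

```text
time_s: 6.4
tcp_pos: [0.5258, 0.0307, 0.1924]
ee_rot: [3.141, 0.001, 3.088]
force: [0.7, -1.9, 3.0]
grip_width: -0.006
gripper_force: 1.8
```

```bash
python3 -c "
from h import *;where()"
```

```text
t 6.4 case xyz [-0.0012 -0.0792  0.1924] rpy [3.141e+00 1.000e-03 3.088e+00] F [ 0.7 -1.9  3. ] q [-0.01  0.07  1.46  0.    1.61 -1.53] -0.006454200622706564
```

On track at t≈0.9; continue.

Call:
step_arm --pt "0 0 0 0 0.009 0.007 0" --pt "0 0 0 0 0.009 0.008 0" --pt "0 0 0 0 0.008 0.009 0" --pt "0 0 0 0 0.008 0.009 0" --pt "0 0 0 0 0.006 0.011 0" --pt "0 0 0 0 0.006 0.01 0" --pt "0 0 0 0 0.004 0.011 0" --pt "0 0 0 0 0.003 0.006 0" --pt "0 0 0 0 0.001 0.006 0" --pt "0 0 0 0 0.001 0.006 0" --pt "0 0 0 0 0 0.004 0" --pt "0 0 0 0 0 0.002 0"

```text
time_s: 7.9
tcp_pos: [0.5283, 0.085, 0.1039]
ee_rot: [3.141, 0.0, 3.088]
force: [-5.3, 1.1, 13.0]
grip_width: -0.003
gripper_force: 6.5
```

```bash
python3 -c "
from h import *;where()"
```

```text
t 7.9 case xyz [-0.0016 -0.0248  0.1039] rpy [3.141 0.    3.088] F [-5.3  1.1 13. ] q [ 0.09  0.16  1.54  0.    1.44 -1.43] -0.0033106018311251256
```

Call:
step_arm --pt "0 0 0 0 0 -0.02 0" --pt "0 0 0 0 0 -0.05 0" --pt "0 0 0 0 0 -0.055 0" --pt "0 0 0 0 0 -0.055 0" --pt "0 0 0 0.04 -0.04 0 0" --pt "0 0 0 0.04 -0.04 0 0" --pt "0 0 0 0.04 -0.04 0 0" --pt "0 0 0 0 -0.05 0 0" --pt "0 0 0 0 -0.05 0 0" --pt "0 0 0 0 0 0 0"

```text
time_s: 9.15
tcp_pos: [0.3959, -0.1311, 0.2828]
ee_rot: [-3.141, -0.001, 3.082]
force: [0.9, -0.3, 0.4]
grip_width: -0.002
gripper_force: 0.0
```

Run:
```python
from h import *;from plant import *;import cv2
where();cv2.imwrite("pics/side3.png",cv2.resize(get_image("side")[90:350,180:480,::-1],None,fx=2.2,fy=2.2,interpolation=2))
cv2.imwrite("pics/top3.png",get_image("top")[:,:,::-1])
```

```text
t 9.15 case xyz [-0.1221 -0.2478  0.2828] rpy [-3.141e+00 -1.000e-03  3.082e+00] F [ 0.9 -0.3  0.4] q [-0.41 -0.26  1.59 -0.    1.81 -1.92] -0.0021213166647412727
```

View pics/side3.png

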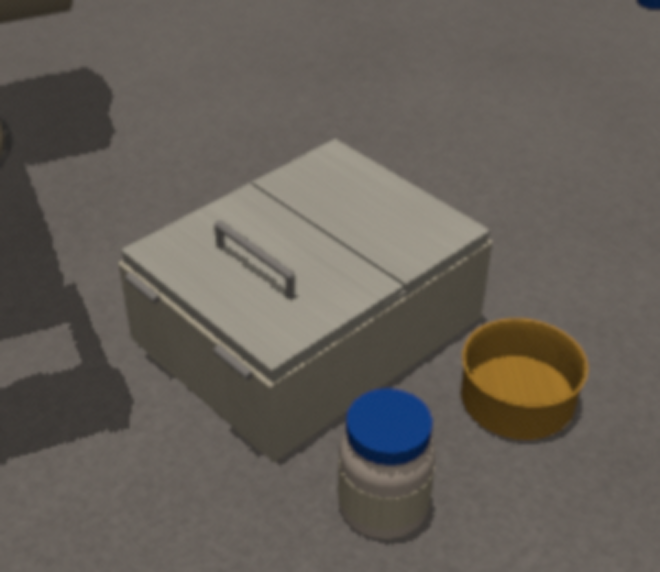

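View pics/top3.png

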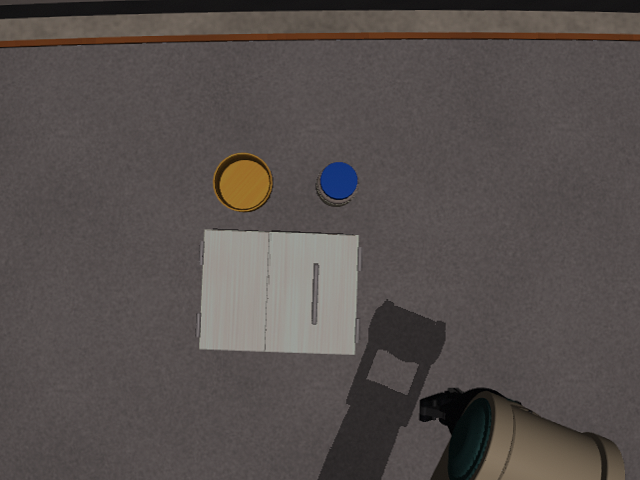

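Both leaves lie flat, with the seam at about column 267 in the top view. The jar (339,181) and sieve (243,182) are where they were, and the arm is clear.

```bash
python3 -c "
from plant import *;print(finish_job())"
```

```text
the job is handed in; nothing more can be done
None
```

The case is shut: I closed the rebated leaf first, then the flanged leaf over it. Both lie flat in the final pictures, the jar and sieve have not moved, and the job was handed in at about 9 s with the arm clear.

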